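Reset the locked bath thermostat to the child mark

TASK

Someone left the ceramic jar standing in front of the bath mixer: put it back in the pine crate, standing upright on the crate's floor in a free spot and set down gently, leaving the other things in the crate as they lie. Set the mixer's locked temperature knob for a child's bath: pull it straight out to unlock it, turn it click by click until its pointed nose stands at the one long thick mark on the dial, and push it fully home so that it locks there.

Things in the scene. Friction and masses are not known exactly. Their poses are not given: they have to be found in the camera images.
- mixer: Fixed steel bath mixer. Origin on the tiled surface under its dial head; z up, -x is its front, to which the dial faces (roughly to the robot). Dial head 116 mm across, face centre at (-35, 0, 80) mm; the knob's axis points up and to -x, 32 degrees from vertical. Behind it a spout rises at x = 62 mm to 240 mm height and reaches to x = 340 mm.
- dial_center (a point): Centre of the dial face. z: the knob's axis, outward; x: uphill on the face (away from the robot); y: to the left. Seven raised marks, 30 degrees apart, run from the left (knob value -1.571) over the top (0) to the right (1.571): six short and thin, one long and thick (18 x 8 mm). They lie 35 to 53 mm from the centre.
- long_mark (a point): Middle of the one long thick mark, 44 mm from the dial centre, at knob value 1.047 rad (60 degrees clockwise from uphill).
- knob_grip (a point): On the knob's axis, 34 mm out from the dial face with the knob home; moves and turns with it. z outward, x to the nose. Black knob: round skirt 62 mm across and on it an upright bar with flat parallel sides, 20 mm thick (y), from x = -32 mm to the pointed nose at x = 37 mm. The bar's top is 9 mm outward of this point, the skirt's top 23 mm inward. Grip the bar across its flat sides.
- knob_pull (a joint): How far the knob is pulled out along its axis: 0 home and locked, 0.013 m fully out. It snaps in or out past about 9 mm: pulling takes about 8 N, pushing in about 3 N; let go, it stays out. It turns only when over 6 mm out, and goes in only at a click position (pins centre it from a few degrees off).
- knob_turn (a joint): Knob angle in rad: 0 nose uphill, growing clockwise seen facing the dial; stops at -1.65 and 1.65. Clicks at every multiple of 0.5236, about 0.1 N m to pass one; let go when out, it settles at the nearest click. Starts locked at one of the clicks from -1.571 to 0; the long mark is at 1.047.
- shower_foot (a point): Middle of the foot of the mixer's parked hand shower, on the surface; it stands upright 226 mm high, its round head 72 mm wide. Fixed; leave alone.
- flow_lever (a point): Middle of the foot of the mixer's flow lever, on the surface: a 38 mm pillar, 70 mm high in all, its lever reaching 70 mm to the mixer's +x. Fixed; leave alone.
- jar: Loose white ceramic jar, screw lid on, about 0.45 kg, upright. Origin: centre of its underside, z up. Body 72 mm across; lid 73 mm across, top at 150 mm; on the lid a round grip knob 27 mm across, from 150 to 185 mm high. It stands about 147 mm in front (mixer -x) of the mixer's origin, in the way of the tilted approach to the knob.
- jar_grip (a point): Centre of the jar lid's grip knob, 171 mm above the jar's underside.
- crate: Slatted pine crate, open on top, does not move. Origin: centre of its underside, z up. Outside 260 (x) x 380 (y) x 100 mm high, walls and floor 11 mm: floor top at z = 11 mm, inside within 119 mm in x and 179 mm in y of the centre. A free spot over 100 mm wide lies in its part with y > 0 and x < 40 mm.
- bowls: Two blue plastic wash bowls stacked, loose, 160 mm across the rims, 74 mm high. Origin: centre of the underside. Leave in place.
- spout_cover: Loose steel tub spout cover lying in the crate, 58 (x) x 124 (y) x 60 mm high. Origin: centre of its underside. Leave in place.
- stopper: Loose green silicone drain stopper on its steel pivot lever, lying along its y, 136 mm long, 55 mm wide at the stopper (at y = -38 mm), 38 mm high. Origin: middle of its length, on its underside. Leave in place.
Mind the look-alikes: they are no part of the job. Leave any pink or red look-alike of the jar alone.

How it is judged (in metres and radians):
On the way, in this order (a step that is already met when the one before it is completed fails the run):
1. the knob is pulled out of its lock (value of joint knob_pull above 0.007 m), for 0.1 s.
2. the pulled-out knob is turned to the long mark (value of joint knob_pull above 0.006 m and value of joint knob_turn between 0.897 and 1.197 rad), for 0.1 s.
3. the knob is pushed home at the long mark (value of joint knob_pull below 0.002 m and value of joint knob_turn between 0.947 and 1.147 rad), for 0.2 s.
At the end, for the whole second after the job is handed in: The knob is home (within 2 mm) and locked with its nose at the long mark (within 0.1 rad of 1.047), the jar stands upright (within 0.1 rad) and at rest on the crate's floor, and the bowls, spout cover and stopper are within 30 mm of where they lay (all of step 3 and x of jar in the frame of crate between -0.1 and 0.1 m and y of jar in the frame of crate between -0.16 and 0.16 m and z of jar in the frame of crate below 0.016 m and angle between jar's own z axis and vertical below 0.1 rad and linear speed of jar below 0.02 m/s and distance of each of bowls, spout_cover, stopper from where it was at the start of the episode below 0.03 m); the robot touches nothing.
It fails at once if the jar is knocked over (angle between jar's own z axis and vertical above 0.7 rad).
It fails at once if the jar is dropped into the crate instead of being set down (linear speed of jar above 0.45 m/s and z of jar in the frame of crate below 0.045 m and x of jar in the frame of crate between -0.119 and 0.119 m and y of jar in the frame of crate between -0.179 and 0.179 m).
It fails at once if the other things in the crate are shoved about (distance of any of bowls, spout_cover, stopper from where it was at the start of the episode above 0.04 m).
It also fails if it takes over 64 s, if anything falls off the work surface, if the arm or the gripper's body presses on something with over 40 N, if the wrist force passes 120 N, or if a joint passes its speed limit or range.

ROBOT

A 6-joint arm with a two-finger parallel gripper is mounted at the origin on the work surface. World frame = base frame: x ahead of the robot, y to its left, z up, the work surface at z = 0. Lengths are in m, angles in degrees, forces in N, time in s.
With the tool pointing down it reaches from about 0.4 to 0.825 m from the base axis. Payload 7 kg.
Tool frame: the origin (TCP) lies midway between the tips of the shut fingers; the grasp point (between the pads) lies 19 mm behind it; z points along the fingers, y is the direction in which the jaws open and shut (so a half turn about z gives the same grasp; the last joint's range is limited). The gripper opens to 88 mm and grips with 3 to 60 N. Pads are 19 mm wide; open, the fingers measure 130 mm over their backs; the gripper's body (78 mm by 193 mm) begins 47 mm behind the grasp point.
Start: joints at [93.627, 20.546, 0.682, 0, -70.136, -16.507], TCP at [0.15, 0.658, 0.204] pointing down, gripper open.
Joint ranges: [-176.03, 176.03], [-82.01, 121.73], [-58.28, 71.71], [-173.87, 95.51], [-174.79, -0.11], [-173.66, 173.66]. Speed limits (degrees/s): [136.94, 136.94, 172.46, 180, 180, 180].

INTERFACE

Orientations are given as [roll, pitch, yaw] about the fixed x, y, z axes, in that order (R = Rz(yaw) Ry(pitch) Rx(roll)).
In Python, from plant import ctrl, snapshot gives the robot as it stands.
- The arm moves only by the shell command python3 -m pendant 'ROWS'. ROWS is JSON, a list of rows, each a list of 7 numbers: the shift along the tool's x, y, z in m, then the turn, a rotation vector about the tool's x, y, z in rad, then the opening, from -1 (shut) to 1 (fully open), so that 0 is half open. In form: [[x, y, z, ax, ay, az, jaw], ...]. A call has 1 to 12 rows; each row is the pose to reach, as a shift and turn from the pose commanded when the call began, along the tool's axes at that moment; what a row does not reach only later rows make up. A row lasts 1/8 s, in which the tool goes at most 62.5 mm and 10.7 degrees, less where a joint would pass 70% of its speed; a pose out of reach is approached as far as the arm can. A call with a gripper value outside its range is refused whole. The fingers move at their own pace and stop on an object; the grip force is fixed at half the most. Time passes only in rows, so rows that repeat a pose let the fingers close. It gives the time, the measured TCP pose, the force and the opening at its end, in the units of the state.
- ctrl.get_obs(): the state, without advancing time (a new reading comes with each control period).
- snapshot(name): name is "scene" or "top" or "wrist"; returns a dict with "image" (400x640x3 uint8, blue, green, red), "mtx" (3x3 intrinsics, pixels), "eye" and "attitude" of the camera in the world; the wrist camera has in their place "tool_from_camera" (4x4, takes a point from camera to tool coordinates, whose origin is the TCP and whose axes are the flange's). Camera axes: x right, y up, looking along -z (the intrinsics and any distortion apply to the point x, -y, -z); pixel columns grow to the right and rows downward; lengths in m; the calibration is good to about 2 mm. A picture is of the moment at which its call begins: read the wrist's pose just before it. There is no depth.
- ctrl.close_job(): hands the job in, once; it reports no verdict.
The state is a dict: "clock": time; "joint_pos": joint angles; "qvel": joint speeds; "tau": joint torques, N m; "tool_pos": TCP position; "orientation": TCP orientation; "force": force on the tool from outside, world axes, zero at the start; "moment": the same for the moment, N m; "opening": finger opening in m.
Only numpy, scipy, OpenCV 4.12 (cv2) and the standard library are available. Lean on these libraries where they do the work, as an engineer would, in place of code of your own. Each camera call takes 0.05 s, during which the arm holds its last target.

## Working session

There is one attempt and no reset: what is moved stays moved. The work goes in short steps, Python scripts to look and compute and a shell command to move; the robot and the scene stay as the last step left them, time stands still between calls to the robot, and variables do not carry over. Pictures are saved under pics/ and viewed, and the job is handed in when it is done.

```bash
ls; mkdir -p pics; cat > look.py <<'E'
import cv2,sys
from plant import ctrl,snapshot
def save(n,f):
    s=snapshot(n); cv2.imwrite('pics/'+f,s['image']); return s
E
python3 - <<'E'
from look import *
import numpy as np,pickle
np.set_printoptions(precision=4,suppress=True)
o=ctrl.get_obs();print(o)
d={}
for n in ['scene','top','wrist']:
    s=save(n,n+'0.png');d[n]=s
    print(n,{k:v for k,v in s.items() if k!='image'})
d['obs']=o
pickle.dump(d,open('s0.pkl','wb'))
E
```

```text
pics
{'clock': 0.0, 'joint_pos': array([ 93.6268,  20.5925,   0.6348,  -0.0195, -70.1349, -16.5076]), 'qvel': array([ 0.0363, -0.0399,  0.0531, -0.043 , -0.0064, -0.0364]), 'tau': array([ -0.0003, -58.2717,  29.3048,   6.9968,   0.0069,  -0.0002]), 'tool_pos': array([0.1504, 0.6575, 0.2029]), 'orientation': array([179.9059,  -0.0088, -12.8874]), 'force': array([-0.6456, -0.3423, -0.3566]), 'moment': array([0.0241, 0.0012, 0.0071]), 'opening': 0.08824120737378284}
scene {'mtx': array([[494.8166,   0.    , 320.3833],
       [  0.    , 494.8166, 205.6317],
       [  0.    ,   0.    ,   1.    ]]), 'eye': array([0.8892, 0.5914, 1.1597]), 'attitude': array([ 33.45  ,   0.4234, 149.4182])}
top {'mtx': array([[363.3261,   0.    , 313.1214],
       [  0.    , 363.3261, 200.2335],
       [  0.    ,   0.    ,   1.    ]]), 'eye': array([ 0.4154, -0.0044,  1.0085]), 'attitude': array([  6.6089,  -0.2377, -91.1446])}
wrist {'mtx': array([[353.1229,   0.    , 317.1804],
       [  0.    , 353.1229, 204.331 ],
       [  0.    ,   0.    ,   1.    ]]), 'tool_from_camera': array([[ 0.0003,  0.9571,  0.2897,  0.0792],
       [ 1.    , -0.0005,  0.0004, -0.0003],
       [ 0.0005,  0.2897, -0.9571, -0.1808],
       [ 0.    ,  0.    ,  0.    ,  1.    ]])}
```

View pics/scene0.png

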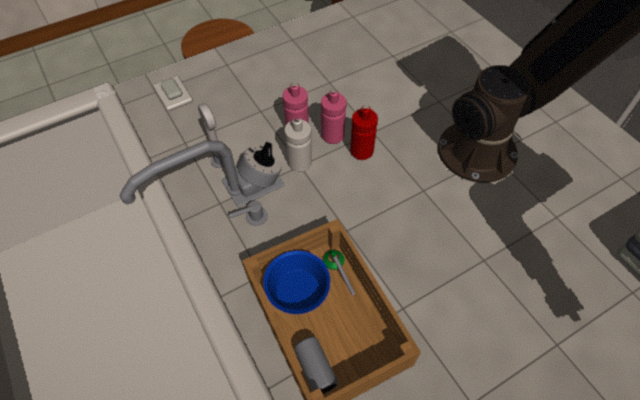

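View pics/top0.png

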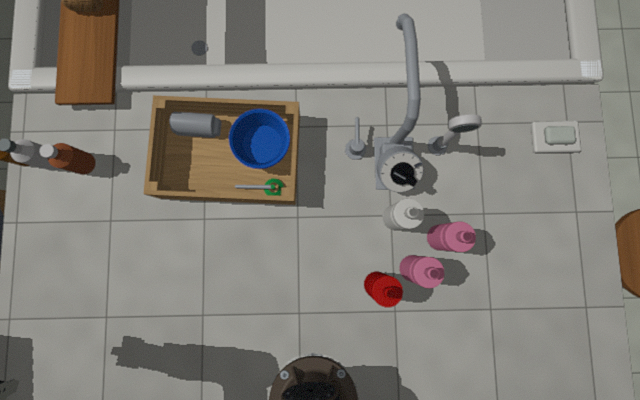

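View pics/wrist0.png

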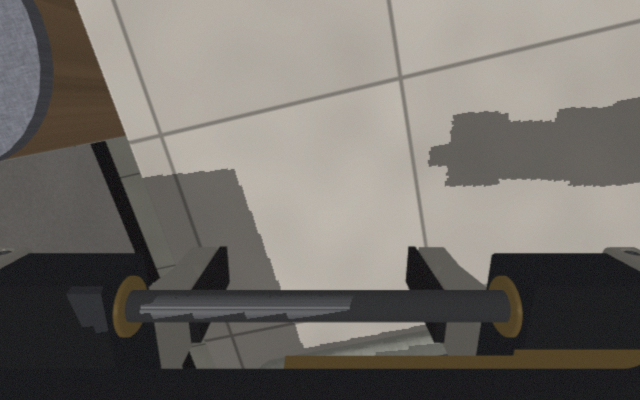

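```bash
cat >> look.py <<'E'
import numpy as np
from scipy.spatial.transform import Rotation as R
np.set_printoptions(precision=4,suppress=True)
def cam(s,obs=None):
    if 'eye' in s: return R.from_euler('xyz',s['attitude'],degrees=True).as_matrix(),np.array(s['eye'])
    T=s['tool_from_camera'];Rt=R.from_euler('xyz',obs['orientation'],degrees=True).as_matrix()
    return Rt@T[:3,:3],Rt@T[:3,3]+obs['tool_pos']
def ray(s,px,obs=None):
    A,e=cam(s,obs);K=s['mtx']
    d=np.array([(px[0]-K[0,2])/K[0,0],-(px[1]-K[1,2])/K[1,1],-1.]);d=A@d
    return e,d/np.linalg.norm(d)
def onz(s,px,z,obs=None):
    e,d=ray(s,px,obs);return e+d*(z-e[2])/d[2]
def tri(rays):
    M=np.zeros((3,3));b=np.zeros(3)
    for e,d in rays:
        P=np.eye(3)-np.outer(d,d);M+=P;b+=P@e
    x=np.linalg.solve(M,b);return x,[np.linalg.norm((np.eye(3)-np.outer(d,d))@(x-e)) for e,d in rays]
def proj(s,p,obs=None):
    A,e=cam(s,obs);q=A.T@(np.asarray(p)-e);K=s['mtx']
    return np.array([K[0,2]+K[0,0]*q[0]/-q[2],K[1,2]-K[1,1]*q[1]/-q[2]])
def crop(im,x0,y0,x1,y1,k,f):
    c=cv2.resize(im[y0:y1,x0:x1],None,fx=k,fy=k,interpolation=cv2.INTER_CUBIC);cv2.imwrite('pics/'+f,c)
E
python3 - <<'E'
from look import *
import pickle
d=pickle.load(open('s0.pkl','rb'))
crop(d['top']['image'],340,95,480,245,4,'t1.png')
crop(d['scene']['image'],195,80,345,230,4,'sc1.png')
crop(d['top']['image'],140,85,310,210,4,'t2.png')
crop(d['scene']['image'],235,210,425,400,3,'sc2.png')
E
```

```text
(no output)
```

View pics/t1.png

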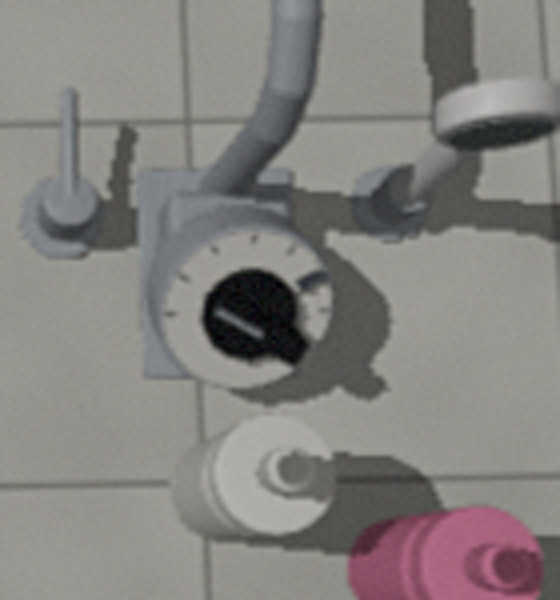

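View pics/sc1.png

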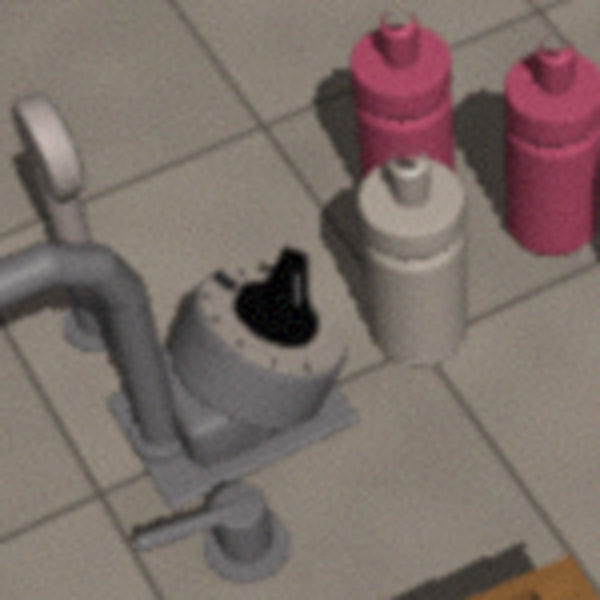

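View pics/t2.png

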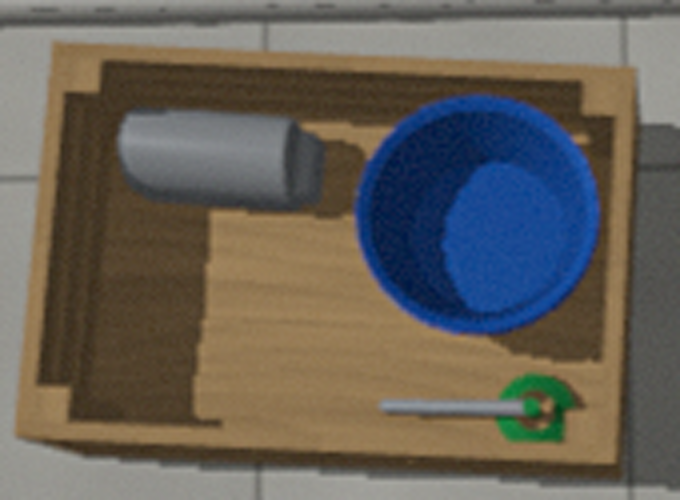

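View pics/sc2.png

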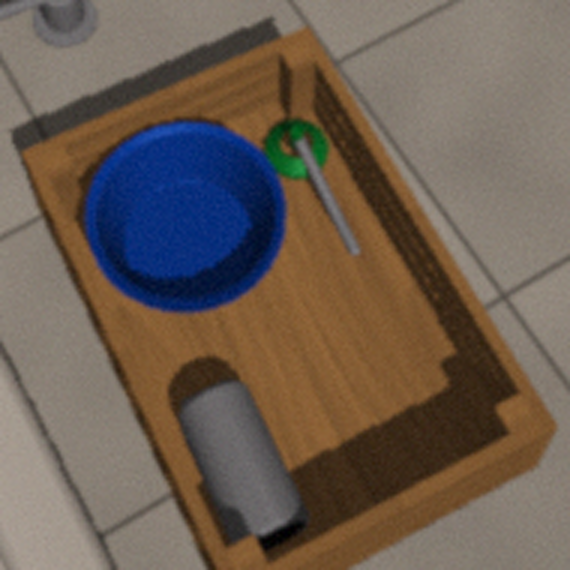

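```bash
python3 - <<'E'
from look import *
import pickle
d=pickle.load(open('s0.pkl','rb'));t=d['top'];s=d['scene']
tp=(413.75,212);sp=(195+408/4,80+163/4)
print('jar',tri([ray(t,tp),ray(s,sp)]),onz(t,tp,.185),onz(s,sp,.185))
print('jar lid top', onz(t,(340+268/4,95+474/4),.150))
C=[onz(t,(140+x/4,85+y/4),.1) for x,y in [(55,42),(637,68),(615,465),(15,437)]]
print(np.array(C),np.mean(C,0))
def stat(i,j):
    v=C[j]-C[i];print(np.linalg.norm(v),np.degrees(np.arctan2(v[1],v[0])))
stat(1,0);stat(2,3);stat(2,1);stat(3,0)
for n,p,z in [('bowlrim',(478,215),.074),('stopper',(538,407),.02),('lever end',(383,407),.02),('cover L',(120,150),.03),('cover R',(322,170),.03),('coverbottom',(290,207),.02)]:
    print(n,onz(t,(140+p[0]/4,85+p[1]/4),z))
for n,p,z in [('showerhead',(500,110),.2),('lever foot',(60,235),0),('pink1 knob',(340*0+ 515,563),.185)]:
    print(n,onz(t,(340+p[0]/4,95+p[1]/4),z))
M=[(170,313),(185,278),(215,250),(253,238),(293,250),(313,283),(323,313)]
for p in M: print(onz(t,(340+p[0]/4,95+p[1]/4),.09))
# pinks/red
for p in [(470,235),(436,270),(390,292)]: print('lookalike',onz(t,p,.16))
E
```

```text
jar (array([ 0.4797, -0.2405,  0.1754]), [np.float64(0.0005125440031739148), np.float64(0.0005125440031740729)]) [ 0.4793 -0.2381  0.185 ] [ 0.4833 -0.232   0.185 ]
jar lid top [ 0.4788 -0.2319  0.15  ]
[[0.8026 0.3985 0.1   ]
 [0.7782 0.0207 0.1   ]
 [0.5189 0.0385 0.1   ]
 [0.544  0.4157 0.1   ]] [0.6609 0.2184 0.1   ]
0.37861409696017717 86.29193282487603
0.3780274389890458 86.19352647562876
0.25984424752665036 -3.945166208281376
0.2591932147997217 -3.815954601045917
bowlrim [0.6897 0.1278 0.074 ]
stopper [0.5692 0.0947 0.02  ]
lever end [0.5713 0.2011 0.02  ]
cover L [0.7536 0.3821 0.03  ]
cover R [0.7366 0.242  0.03  ]
coverbottom [0.7137 0.2666 0.02  ]
showerhead [ 0.6822 -0.3627  0.2   ]
lever foot [ 0.6626 -0.1324  0.    ]
pink1 knob [ 0.4231 -0.3598  0.185 ]
[ 0.588  -0.1899  0.09  ]
[ 0.6107 -0.2005  0.09  ]
[ 0.6287 -0.2207  0.09  ]
[ 0.6362 -0.2457  0.09  ]
[ 0.6278 -0.2711  0.09  ]
[ 0.6058 -0.2829  0.09  ]
[ 0.5861 -0.2883  0.09  ]
lookalike [ 0.425  -0.3736  0.16  ]
lookalike [ 0.3464 -0.2896  0.16  ]
lookalike [ 0.299  -0.1814  0.16  ]
```

```bash
python3 -m pendant '[[0.06,0.03,-0.02,0,0,0.17,1],[0.115,0.055,-0.045,0,0,0.34,1],[0.17,0.085,-0.065,0,0,0.51,1],[0.23,0.11,-0.085,0,0,0.68,1],[0.29,0.14,-0.11,0,0,0.85,1],[0.345,0.165,-0.13,0,0,1.02,1],[0.38,0.215,-0.14,0,0,1.19,1],[0.42,0.265,-0.145,0,0,1.36,1],[0.455,0.315,-0.15,0,0,1.53,1],[0.495,0.37,-0.155,0,0,1.7,1],[0.53,0.42,-0.157,0,0,1.87,1],[0.56,0.475,-0.157,0,0,1.87,1]]'
python3 - <<'E'
from look import *
o=ctrl.get_obs();print(o['tool_pos'],o['orientation'],o['joint_pos'],o['clock'])
A=R.from_euler('xyz',o['orientation'],degrees=True).as_matrix()
print(A.T@(np.array([.52,-.24,.36])-o['tool_pos']))
E
```

```text
clock: 1.65
tool_pos: [0.5817, 0.0968, 0.3603]
orientation: [180.0, -0.0, -120.2]
force: [2.2, 0.8, 0.9]
opening: 0.0877
[0.5817 0.0968 0.3603] [ 179.9956   -0.     -120.1558] [ 28.4245   9.102    5.1767  -0.0037 -86.077  -58.5801] 1.65
[ 0.3222 -0.1158  0.0003]
```

```bash
python3 -m pendant '[[0.055,-0.02,0,0,0,0,1],[0.11,-0.04,0,0,0,0,1],[0.165,-0.06,0,0,0,0,1],[0.22,-0.08,0,0,0,0,1],[0.275,-0.1,0,0,0,0,1],[0.322,-0.116,0,0,0,0,1],[0.322,-0.116,0,0,0,0,1],[0.322,-0.116,0,0,0,0,1]]'
python3 - <<'E'
from look import *
import pickle
o=ctrl.get_obs();print(o['tool_pos'],o['orientation'],o['joint_pos'],o['clock'])
s=save('wrist','w1.png');pickle.dump((s,o),open('w1.pkl','wb'))
E
```

```text
clock: 2.65
tool_pos: [0.5204, -0.2381, 0.3601]
orientation: [180.0, 0.0, -120.1]
force: [0.1, 0.1, -1.2]
opening: 0.0877
[ 0.5204 -0.2381  0.3601] [ 179.9705    0.0046 -120.0769] [ -5.0209   7.3673   3.0952  -0.0167 -85.7526 -25.0548] 2.65
```

View pics/w1.png

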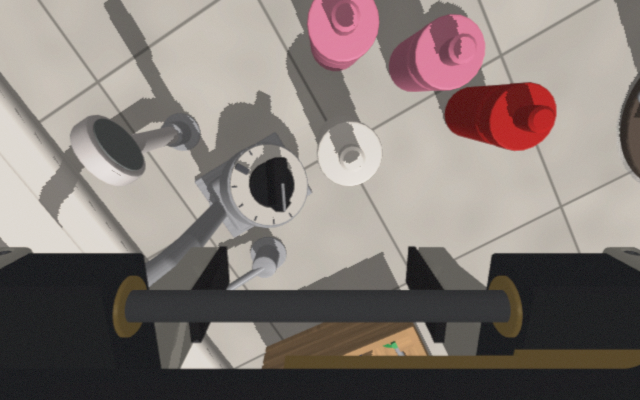

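```bash
python3 - <<'E'
from look import *
import pickle
s,o=pickle.load(open('w1.pkl','rb'))
crop(s['image'],215,110,395,240,4,'w1c.png')
E
```

```text
(no output)
```

View pics/w1c.png

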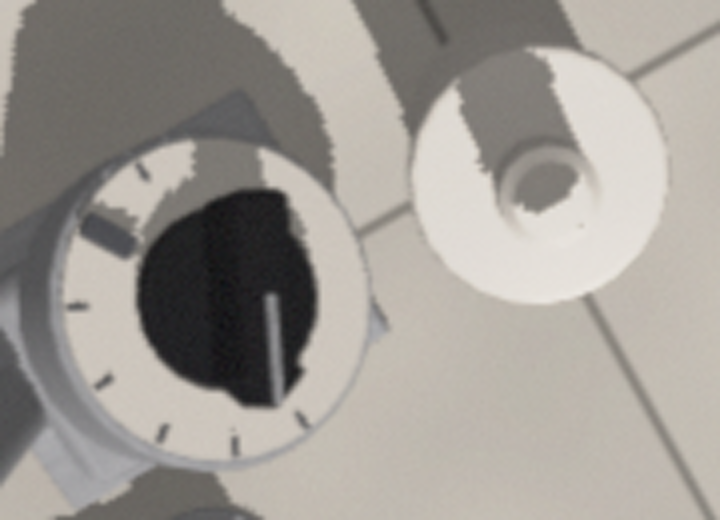

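```bash
cat > est.py <<'E'
from look import *
import pickle
from scipy.optimize import least_squares
s,o=pickle.load(open('w1.pkl','rb'));d=pickle.load(open('s0.pkl','rb'));t=d['top']
f=lambda x,y:(215+x/4,110+y/4)
print('lid',onz(s,f(540,175),.150,o),'knobtop',onz(s,f(549,190),.183,o))
M=[(303,420),(235,445),(163,433),(103,382),(78,306),(107,235),(143,172)]
T=[(170,313),(185,278),(215,250),(253,238),(293,250),(313,283),(323,313)]
P=[]
for m,q in zip(M,T):
    x,e=tri([ray(s,f(*m),o),ray(t,(340+q[0]/4,95+q[1]/4))]);P.append(x);print(x,e[0])
# fit pose x,y,yaw of mixer to wrist/top pixels
rad=[.044]*7 # long mark covers 35-53; short?
ang=np.radians([-90,-60,-30,0,30,60,90])
def dial(p):
    Rm=R.from_euler('z',p[2]).as_matrix();c=np.radians(32)
    up=np.array([np.cos(c),0,np.sin(c)]);ax=np.array([-np.sin(c),0,np.cos(c)]);ly=np.array([0,1,0])
    C=np.array([p[0],p[1],0])+Rm@np.array([-.035,0,.080])
    return C,Rm@up,Rm@ly,Rm@ax
def res(p,full=False,w=True):
    C,u,l,a=dial(p);r=[]
    for i,th in enumerate(ang):
        rr=.044 if i==5 else p[3]
        X=C+rr*(np.cos(th)*u-np.sin(th)*l)
        r+=list(proj(s,X,o)-f(*M[i]))
        if w: r+=list(proj(t,X)-(340+T[i][0]/4,95+T[i][1]/4))
    return np.array(r)
if __name__=='__main__':
  for w in (False,True):
    q=least_squares(res,[.62,-.24,0,.044],kwargs=dict(w=w));print(q.x,np.degrees(q.x[2]),np.sqrt(np.mean(q.fun**2)),np.abs(q.fun).max())
    C,u,l,a=dial(q.x);print('C',C,'grip',C+.034*a,'axis',a)
    G=C+.043*a # bar top
    for n,r in [('tail',-.032),('nose',.037)]:
      for th in (-90,-60):
        th2=np.radians(th);X=G+r*(np.cos(th2)*u-np.sin(th2)*l);y=proj(s,X,o);print(n,th,(y-np.array([215,110]))*4)
E
python3 est.py
```

```text
lid [ 0.4804 -0.2357  0.15  ] knobtop [ 0.4803 -0.2371  0.183 ]
[ 0.5894 -0.191   0.0852] 0.0004671765348180233
[ 0.6094 -0.1985  0.1004] 0.0008706697584518925
[ 0.6246 -0.2161  0.1104] 0.0006191953999439242
[ 0.6316 -0.2402  0.1113] 0.0005312429128741815
[ 0.6236 -0.2649  0.1125] 0.0010416281288341833
[ 0.6044 -0.2786  0.1058] 0.0018368837661240434
[ 0.588 -0.289  0.089] 0.0017090773963619975
[ 0.6266 -0.2395  0.0043  0.0496] 0.24818118910169154 0.17257968169718874 0.3015495666589345
C [ 0.5916 -0.2396  0.08  ] grip [ 0.5735 -0.2397  0.1088] axis [-0.5299 -0.0023  0.848 ]
tail -90 [216.1097 201.2693]
tail -60 [264.3957 186.3848]
nose -90 [334.1833 389.1103]
nose -60 [280.8366 409.8296]
[ 0.6259 -0.2402  0.      0.0497] 0.0022533854003826026 0.7528660120014995 1.6805076757082134
C [ 0.5909 -0.2402  0.08  ] grip [ 0.5729 -0.2402  0.1088] axis [-0.5299 -0.      0.848 ]
tail -90 [217.5708 198.637 ]
tail -60 [265.9078 183.9812]
nose -90 [334.8432 387.1309]
nose -60 [281.43   407.6095]
```

```bash
python3 -m pendant '[[0.0186,0.0355,0,0,0,0,1],[0.0186,0.0355,0.06,0,0,0,1],[0.0186,0.0355,0.12,0,0,0,0.6],[0.0186,0.0355,0.165,0,0,0,0.4],[0.0186,0.0355,0.19,0,0,0,0.2],[0.0186,0.0355,0.203,0,0,0,0.2],[0.0186,0.0355,0.203,0,0,0,0.2]]'
python3 - <<'E'
from look import *
o=ctrl.get_obs();print(o['tool_pos'],o['force'])
save('wrist','w2.png')
E
```

```text
clock: 3.58
tool_pos: [0.4807, -0.2358, 0.1572]
orientation: [180.0, -0.0, -120.0]
force: [-0.4, 0.0, -0.4]
opening: 0.053
[ 0.4807 -0.2358  0.1572] [-0.3916  0.0084 -0.3693]
```

View pics/w2.png

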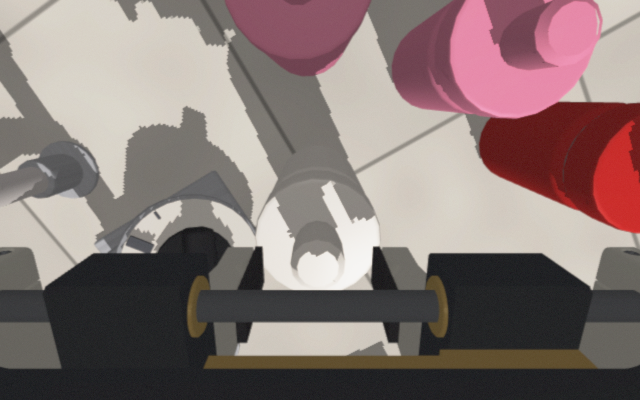

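```bash
python3 -m pendant '[[0,0,0,0,0,0,-0.3],[0,0,0,0,0,0,-1],[0,0,0,0,0,0,-1],[0,0,0,0,0,0,-1],[0,0,0,0,0,0,-1]]'
python3 -m pendant '[[0,0,-0.015,0,0,0,-1],[0,0,-0.04,0,0,0,-1],[0,0,-0.04,0,0,0,-1]]'
```

```text
clock: 4.25
tool_pos: [0.4807, -0.2366, 0.1578]
orientation: [-180.0, 0.0, -120.0]
force: [-1.7, 0.8, 3.5]
opening: 0.0239
clock: 4.62
tool_pos: [0.4818, -0.2368, 0.1995]
orientation: [-179.8, 0.1, -120.0]
force: [-0.1, -0.9, -4.3]
opening: 0.024
```

```bash
python3 -m pendant '[[0,0,-0.04,0,0,0,-1],[0,0,-0.08,0,0,0,-1],[0,0,-0.115,0,0,0,-1],[-0.017,0.005,-0.12,0,0,0,-1],[-0.055,0.016,-0.12,0,0,0,-1],[-0.1,0.028,-0.12,0,0,0,-1],[-0.144,0.041,-0.12,0,0,0,-1],[-0.188,0.053,-0.12,0,0,0,-1],[-0.233,0.066,-0.12,0,0,0,-1],[-0.277,0.079,-0.12,0,0,0,-1],[-0.321,0.091,-0.12,0,0,0,-1],[-0.366,0.104,-0.12,0,0,0,-1]]'
python3 - <<'E'
from look import *
o=ctrl.get_obs();print(o['tool_pos'],o['orientation'],o['opening'])
A=R.from_euler('xyz',o['orientation'],degrees=True).as_matrix()
print(A.T@(np.array([.623,.321,.32])-o['tool_pos']))
E
```

```text
clock: 6.12
tool_pos: [0.5726, 0.1346, 0.3152]
orientation: [179.9, -0.1, -120.0]
force: [1.7, -0.8, -3.0]
opening: 0.0236
[0.5726 0.1346 0.3152] [ 179.8691   -0.1176 -120.0102] 0.0236433285692074
[-0.1866  0.0496 -0.005 ]
```

```bash
python3 -m pendant '[[-0.044,0.012,0,0,0,0,-1],[-0.088,0.024,0,0,0,0,-1],[-0.132,0.035,0,0,0,0,-1],[-0.165,0.044,0,0,0,0,-1],[-0.183,0.049,0,0,0,0,-1],[-0.187,0.05,0,0,0,0,-1],[-0.187,0.05,0,0,0,0,-1]]'
python3 - <<'E'
from look import *
import pickle
d={n:save(n,n+'1.png') for n in ('top','scene')}
o=ctrl.get_obs();print(o['tool_pos'],o['orientation'],o['opening'])
s=save('wrist','w3.png')
crop(d['top']['image'],140,85,310,210,4,'t3.png')
crop(d['scene']['image'],235,160,425,400,2.5,'sc3.png')
E
```

```text
clock: 7.0
tool_pos: [0.6235, 0.319, 0.3167]
orientation: [180.0, -0.1, -120.0]
force: [-0.0, -1.0, -3.9]
opening: 0.0237
[0.6237 0.3184 0.3176] [-179.9989   -0.0035 -120.0636] 0.02384079813864923
```

View pics/w3.png

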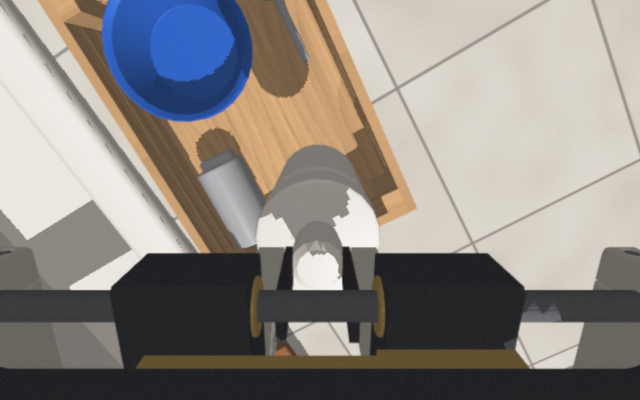

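View pics/sc3.png

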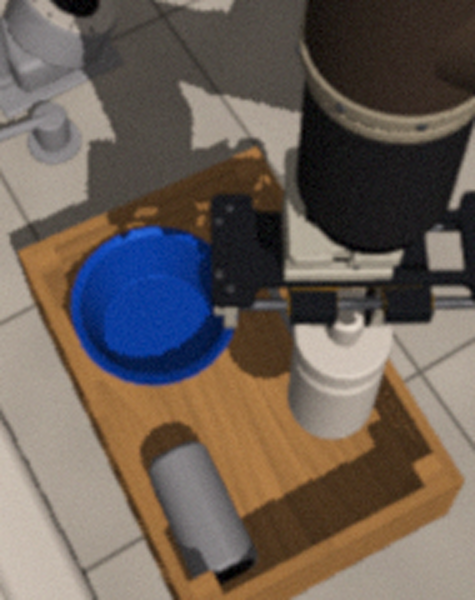

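View pics/t3.png

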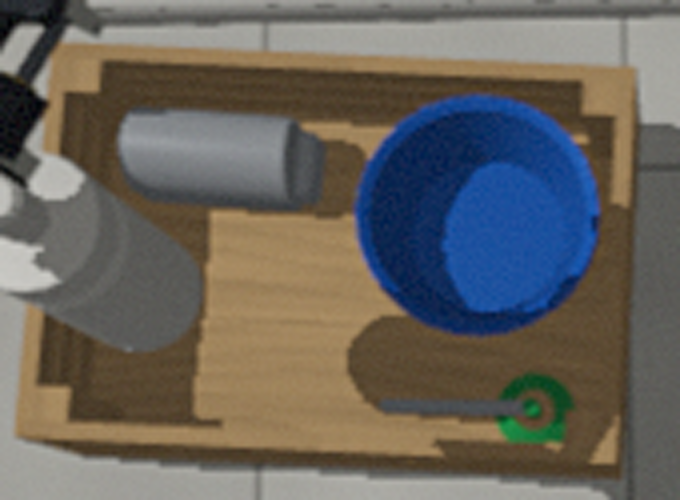

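```bash
python3 -m pendant '[[0,0,0.03,0,0,0,-1],[0,0,0.065,0,0,0,-1],[0,0,0.095,0,0,0,-1],[0,0,0.12,0,0,0,-1],[0,0,0.135,0,0,0,-1],[0,0,0.14,0,0,0,-1],[0,0,0.143,0,0,0,-1],[0,0,0.143,0,0,0,-1]]'
python3 -m pendant '[[0,0,0.002,0,0,0,-1],[0,0,0.004,0,0,0,-1],[0,0,0.004,0,0,0,-1]]'
```

```text
clock: 8.15
tool_pos: [0.6242, 0.3196, 0.1752]
orientation: [-180.0, 0.1, -120.0]
force: [-0.1, 0.5, -3.3]
opening: 0.0239
clock: 8.52
tool_pos: [0.6238, 0.3193, 0.1702]
orientation: [180.0, -0.0, -120.0]
force: [0.6, -0.2, -2.8]
opening: 0.0238
```

```bash
python3 -m pendant '[[0,0,0.001,0,0,0,-1],[0,0,0.002,0,0,0,-1],[0,0,0.002,0,0,0,-1]]'
python3 -m pendant '[[0,0,0.001,0,0,0,-1],[0,0,0.0015,0,0,0,-1],[0,0,0.0015,0,0,0,-1]]'
```

```text
clock: 8.9
tool_pos: [0.6241, 0.3195, 0.169]
orientation: [-180.0, 0.0, -120.0]
force: [-0.9, 0.4, -0.2]
opening: 0.0235
clock: 9.28
tool_pos: [0.6248, 0.3198, 0.1689]
orientation: [-179.9, 0.1, -120.0]
force: [-1.9, -1.0, 7.2]
opening: 0.0237
```

```bash
python3 -m pendant '[[0,0,-0.001,0,0,0,-0.9],[0,0,-0.001,0,0,0,-0.4],[0,0,-0.001,0,0,0,0],[0,0,-0.001,0,0,0,0],[0,0,-0.02,0,0,0,0],[0,0,-0.06,0,0,0,0.5],[0,0,-0.12,0,0,0,1],[0,0,-0.18,0,0,0,1],[0,0,-0.18,0,0,0,1]]'
python3 - <<'E'
from look import *
d={n:save(n,n+'2.png') for n in ('top','scene')}
o=ctrl.get_obs();print(o['tool_pos'],o['orientation'],o['joint_pos'])
crop(d['top']['image'],140,85,310,210,4,'t4.png')
crop(d['scene']['image'],235,160,425,400,2.5,'sc4.png')
# targets for knob approach
g=np.array([.5735,-.2397,.1088]);yaw=.0043;c=np.radians(32)
Rm=R.from_euler('z',yaw).as_matrix()
a=Rm@[-np.sin(c),0,np.cos(c)];u=Rm@[np.cos(c),0,np.sin(c)];l=Rm@[0,1,0]
th=np.radians(-60);nose=np.cos(th)*u-np.sin(th)*l
x=-nose;z=-a;y=np.cross(z,x);B=np.stack([x,y,z],1)
A=R.from_euler('xyz',o['orientation'],degrees=True).as_matrix()
print('rotvec',R.from_matrix(A.T@B).as_rotvec())
for off in (.019,-.06,-.1,-.15):
    T=g+off*z;print(off,T,A.T@(T-o['tool_pos']))
np.savez('knob.npz',g=g,B=B)
E
```

```text
clock: 10.4
tool_pos: [0.6258, 0.32, 0.3531]
orientation: [-179.7, 0.5, -120.0]
force: [0.2, 0.3, -0.5]
opening: 0.0784
[0.6239 0.3196 0.3471] [ 179.9894    0.0597 -120.0279] [ 42.9868  20.4838  18.7011  -0.0276 -88.1633 -73.0138]
rotvec [ 0.4832 -0.2794 -0.0049]
0.019 [ 0.5836 -0.2397  0.0927] [ 0.5046 -0.245   0.2538]
-0.06 [ 0.5417 -0.2398  0.1597] [ 0.5257 -0.2088  0.1868]
-0.1 [ 0.5205 -0.2399  0.1936] [ 0.5363 -0.1905  0.1529]
-0.15 [ 0.494 -0.24   0.236] [ 0.5496 -0.1676  0.1105]
```

View pics/t4.png

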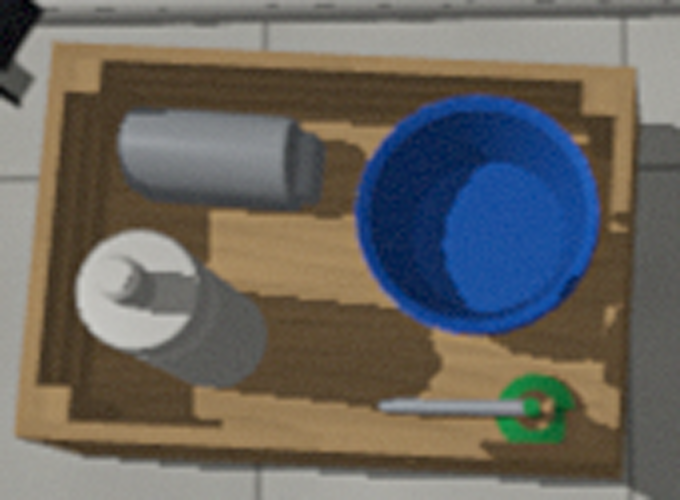

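View pics/sc4.png

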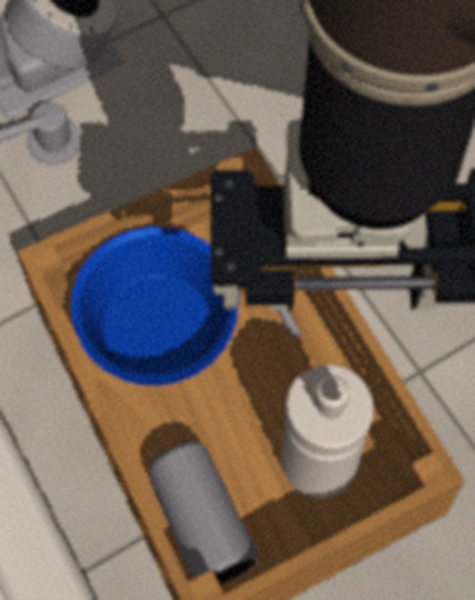

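```bash
python3 - <<'E'
from look import *
import pickle
s,o=pickle.load(open('w1.pkl','rb'))
for p in [(343,13),(460,47)]: print(onz(s,p,.185,o))
E
python3 -m pendant '[[0.04,-0.012,0,0.04,-0.023,0,1],[0.09,-0.027,0,0.08,-0.046,0,1],[0.14,-0.043,0.01,0.12,-0.07,0,1],[0.19,-0.058,0.02,0.16,-0.093,0,1],[0.24,-0.073,0.03,0.2,-0.116,0,1],[0.29,-0.088,0.04,0.25,-0.145,0,1],[0.34,-0.104,0.055,0.29,-0.168,0,1],[0.39,-0.119,0.07,0.34,-0.197,-0.003,1],[0.44,-0.134,0.085,0.39,-0.225,-0.005,1],[0.49,-0.149,0.1,0.44,-0.254,-0.005,1],[0.53,-0.162,0.11,0.483,-0.279,-0.005,1],[0.55,-0.168,0.11,0.483,-0.279,-0.005,1]]'
cat > rel.py <<'E'
from look import *
import sys
def go(offs):
    o=ctrl.get_obs();k=np.load('knob.npz');A=R.from_euler('xyz',o['orientation'],degrees=True).as_matrix()
    print(o['clock'],o['tool_pos'],o['orientation'],o['joint_pos'],o['force'],o['opening'])
    print('rotvec',R.from_matrix(A.T@k['B']).as_rotvec())
    for f in offs: print(f,A.T@(k['g']+f*k['B'][:,2]-o['tool_pos']))
go([-.15,-.06,.017])
E
python3 -m pendant '[[0,0,0,0,0,0,1],[0,0,0,0,0,0,1]]'; python3 rel.py
python3 - <<'E'
from look import *
import pickle
o=ctrl.get_obs();s=save('wrist','w4.png');pickle.dump((s,o),open('w4.pkl','wb'))
E
```

```text
[ 0.4251 -0.3572  0.185 ]
[ 0.3448 -0.2781  0.185 ]
clock: 12.0
tool_pos: [0.4912, -0.2422, 0.2337]
orientation: [-151.8, 15.3, -116.0]
force: [1.5, 0.0, 0.6]
opening: 0.0874
clock: 12.25
tool_pos: [0.4936, -0.2407, 0.2358]
orientation: [-151.7, 15.3, -115.9]
force: [-0.0, 0.2, 0.1]
opening: 0.0878
12.25 [ 0.4936 -0.2407  0.2358] [-151.6922   15.2662 -115.9069] [ -9.8687  -8.7446 -32.8171  -9.2515 -34.8118 -13.7767] [-0.0065  0.1594  0.1239] 0.0877778941611385
rotvec [ 0.0017 -0.002  -0.0002]
-0.15 [-0.0008 -0.0001  0.    ]
-0.06 [-0.001  -0.0002  0.09  ]
0.017 [-0.0011 -0.0004  0.167 ]
```

View pics/w4.png

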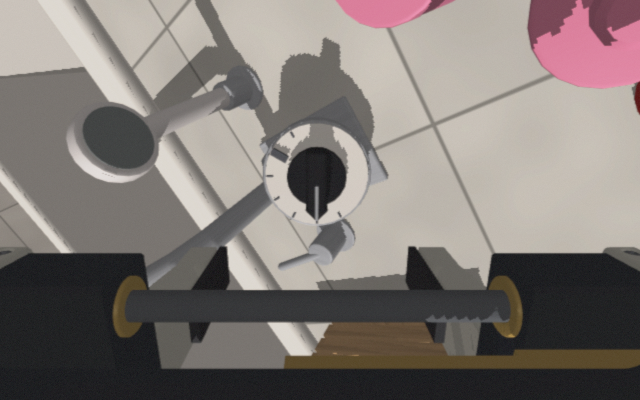

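```bash
python3 -m pendant '[[-0.001,0,0.04,0.001,-0.002,0,1],[-0.001,0,0.08,0.001,-0.002,0,0.7],[-0.001,0,0.115,0.001,-0.002,0,0.4],[-0.001,0,0.14,0.001,-0.002,0,0.2],[-0.001,0,0.155,0.001,-0.002,0,0.2],[-0.001,0,0.163,0.001,-0.002,0,0.2],[-0.001,0,0.167,0.001,-0.002,0,0.2],[-0.001,0,0.167,0.001,-0.002,0,0.2]]'; python3 rel.py
python3 - <<'E'
from look import *
save('wrist','w5.png')
E
```

```text
clock: 13.3
tool_pos: [0.5831, -0.2398, 0.096]
orientation: [-151.5, 15.4, -115.8]
force: [0.2, 1.0, -0.3]
opening: 0.0524
13.3 [ 0.5831 -0.2398  0.096 ] [-151.4729   15.3954 -115.7662] [ -8.5138   9.5736 -33.2684 -17.0838 -16.0282  -6.0582] [ 0.1565  1.0088 -0.3255] 0.05236891930119475
rotvec [-0.0015  0.0011  0.0008]
-0.15 [ 0.0004  0.001  -0.1659]
-0.06 [ 0.0005  0.0011 -0.0759]
0.017 [0.0006 0.0012 0.0011]
```

View pics/w5.png

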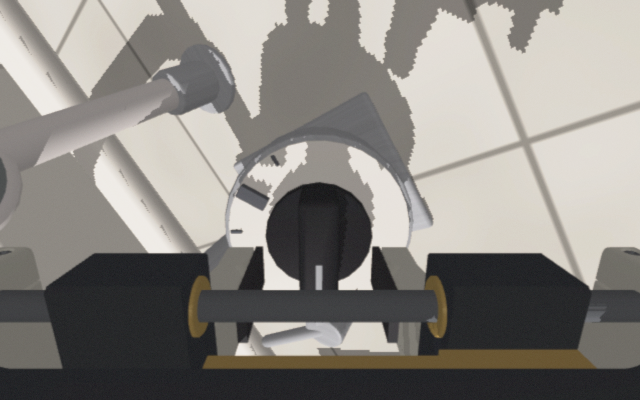

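```bash
python3 -m pendant '[[0,0,0.001,0,0,0,-0.3],[0,0,0.001,0,0,0,-1],[0,0,0.001,0,0,0,-1],[0,0,0.001,0,0,0,-1],[0,0,0.001,0,0,0,-1]]'; python3 rel.py
```

```text
clock: 13.98
tool_pos: [0.5833, -0.2397, 0.0946]
orientation: [-151.5, 15.4, -115.8]
force: [-1.4, -0.3, 1.1]
opening: 0.0195
13.975 [ 0.5833 -0.2397  0.0946] [-151.5366   15.3847 -115.7837] [ -8.5159   9.7288 -33.249  -17.1867 -15.9593  -5.9561] [-1.3729 -0.2671  1.0972] 0.019483667204955698
rotvec [-0.0005  0.0008  0.0007]
-0.15 [ 0.0002  0.0006 -0.1672]
-0.06 [ 0.0003  0.0006 -0.0772]
0.017 [ 0.0003  0.0007 -0.0002]
```

Gripped (opening 19.5 mm, bar 20 mm). Pull 13 mm slowly.

```bash
python3 -m pendant '[[0,0,-0.002,0,0,0,-1],[0,0,-0.004,0,0,0,-1],[0,0,-0.006,0,0,0,-1],[0,0,-0.008,0,0,0,-1],[0,0,-0.01,0,0,0,-1],[0,0,-0.012,0,0,0,-1],[0,0,-0.012,0,0,0,-1],[0,0,-0.012,0,0,0,-1]]'; python3 rel.py
```

```text
clock: 14.98
tool_pos: [0.5768, -0.2398, 0.1051]
orientation: [-151.5, 15.4, -115.8]
force: [-3.8, 2.3, 4.8]
opening: 0.0191
14.975 [ 0.5768 -0.2398  0.1051] [-151.5088   15.3909 -115.7809] [ -8.5299   8.259  -33.6516 -16.1862 -16.9569  -6.9912] [-3.7875  2.2823  4.8186] 0.019066406785158068
rotvec [-0.001   0.0009  0.0007]
-0.15 [ 0.0002  0.0007 -0.1549]
-0.06 [ 0.0002  0.0007 -0.0649]
0.017 [0.0003 0.0008 0.0121]
```

```bash
python3 - <<'E'
from look import *
save('wrist','w6.png')
s=save('scene','s6.png');crop(s['image'],195,80,345,230,4,'s6c.png')
E
```

```text
(no output)
```

View pics/w6.png

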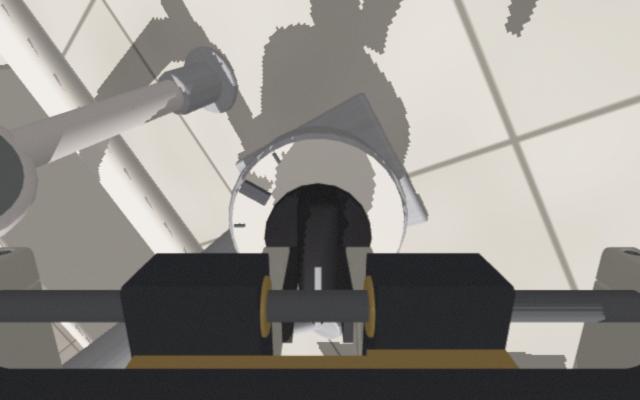

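View pics/s6c.png

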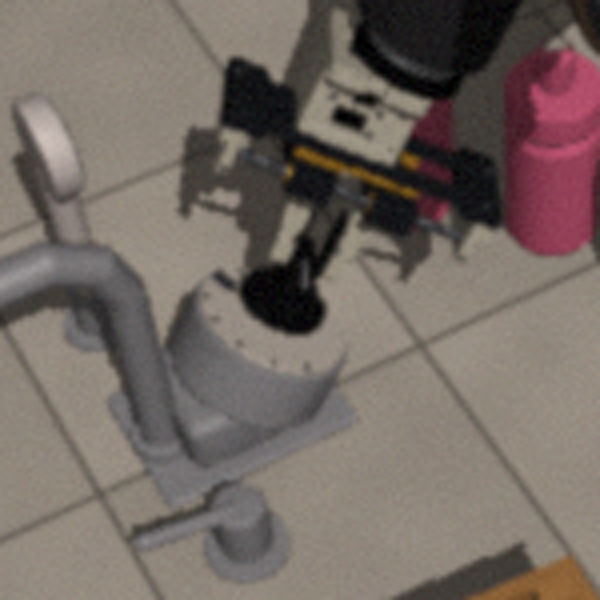

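```bash
python3 -m pendant '[[0,0,0,0,0,0.13,-1],[0,0,0,0,0,0.26,-1],[0,0,0,0,0,0.39,-1],[0,0,0,0,0,0.52,-1],[0,0,0,0,0,0.52,-1]]'; python3 rel.py|head -1;python3 -c "
from look import *
o=ctrl.get_obs();print(o['moment'])"
```

```text
clock: 15.7
tool_pos: [0.5775, -0.2402, 0.1051]
orientation: [-162.4, 27.3, -145.2]
force: [0.2, -0.7, -0.4]
opening: 0.0193
15.7 [ 0.5775 -0.2402  0.1051] [-162.4191   27.3109 -145.1525] [ -8.5349   8.3221 -33.6145 -16.1705 -16.8869 -36.736 ] [ 0.1557 -0.6964 -0.3831] 0.01927241368197217
[ 0.0373  1.6314 -0.1123]
```

```bash
python3 -m pendant '[[0,0,0,0,0,0.14,-1],[0,0,0,0,0,0.28,-1],[0,0,0,0,0,0.42,-1],[0,0,0,0,0,0.56,-1],[0,0,0,0,0,0.7,-1],[0,0,0,0,0,0.84,-1],[0,0,0,0,0,0.98,-1],[0,0,0,0,0,1.12,-1],[0,0,0,0,0,1.26,-1],[0,0,0,0,0,1.4,-1],[0,0,0,0,0,1.5,-1],[0,0,0,0,0,1.575,-1]]'; python3 -m pendant '[[0,0,0,0,0,0,-1],[0,0,0,0,0,0,-1]]'; cat > chk.py <<'E'
from look import *
o=ctrl.get_obs();k=np.load('knob.npz');A=R.from_euler('xyz',o['orientation'],degrees=True).as_matrix()
B=k['B']@R.from_euler('z',120,degrees=True).as_matrix()
print('rotvec left',R.from_matrix(A.T@B).as_rotvec(),o['joint_pos'])
print('axis pt in tool', A.T@(k['g']+.004*B[:,2]-o['tool_pos']), 'moment tool',A.T@o['moment'],'F tool',A.T@o['force'],o['opening'])
E
python3 chk.py;python3 -c "
from look import *
save('wrist','w7.png')"
```

```text
clock: 17.2
tool_pos: [0.577, -0.2417, 0.1049]
orientation: [151.5, 15.5, 116.3]
force: [-0.7, -12.7, -2.4]
opening: 0.0191
clock: 17.45
tool_pos: [0.577, -0.2417, 0.1049]
orientation: [151.6, 15.6, 116.4]
force: [-1.8, -10.7, -2.5]
opening: 0.019
rotvec left [0.0004 0.0026 0.0035] [  -8.6528    8.3456  -33.6503  -16.0772  -16.831  -126.8204]
axis pt in tool [ 0.0022  0.0003 -0.0012] moment tool [ 4.407  -2.5755 -0.0475] F tool [-7.8274 -7.8809  1.1886] 0.019001820082404527
```

View pics/w7.png

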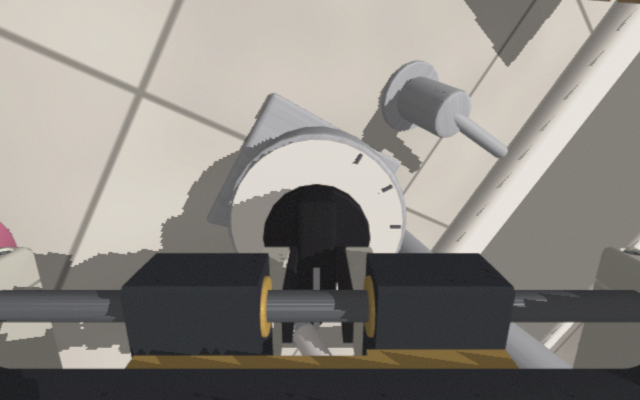

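```bash
python3 -c "
from look import *
s=save('scene','s8.png');crop(s['image'],195,60,375,210,4,'s8c.png')
s=save('top','t8.png');crop(s['image'],340,95,500,245,4,'t8c.png')"
```

```text
(no output)
```

View pics/s8c.png

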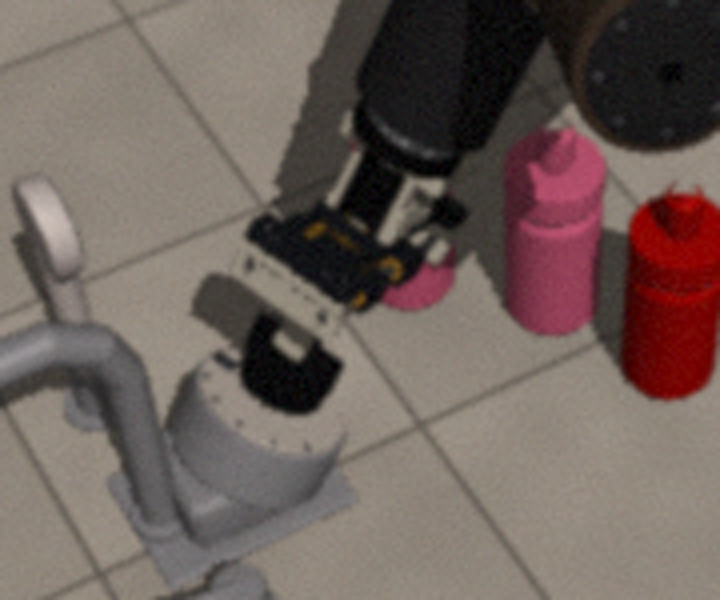

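View pics/t8c.png

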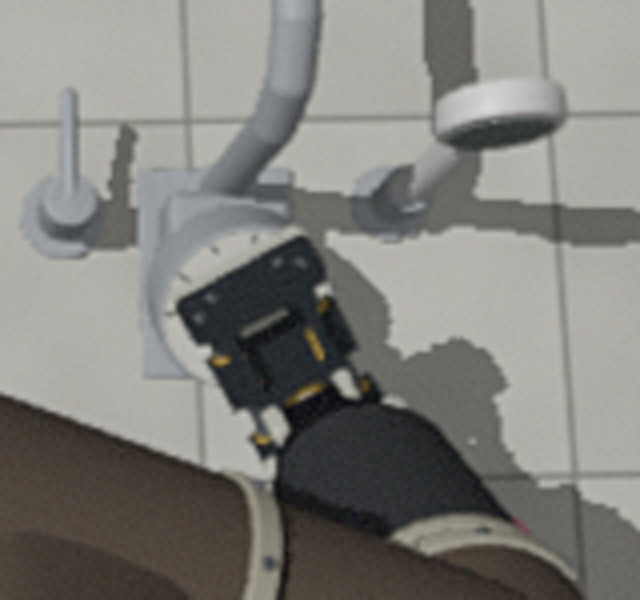

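```bash
python3 -m pendant '[[-0.0006,-0.0006,0,0,0,0,-1],[-0.0011,-0.0011,0,0,0,0,-1],[-0.0011,-0.0011,0,0,0,0,-1]]';python3 chk.py
```

```text
clock: 17.98
tool_pos: [0.5769, -0.2421, 0.1048]
orientation: [151.5, 15.5, 116.4]
force: [-0.7, -6.4, -0.5]
opening: 0.0192
rotvec left [0.0011 0.0014 0.0021] [  -8.8369    8.3923  -33.4344  -16.4773  -17.0586 -126.3794]
axis pt in tool [ 0.0025  0.0005 -0.0012] moment tool [ 2.9548 -1.0539 -0.0567] F tool [-5.0871 -3.9479  0.0684] 0.019226289739275648
```

```bash
python3 -m pendant '[[-0.0008,-0.0008,0.002,0,0,0,-1],[-0.001,-0.001,0.004,0,0,0,-1],[-0.001,-0.001,0.006,0,0,0,-1],[-0.001,-0.001,0.008,0,0,0,-1],[-0.001,-0.001,0.01,0,0,0,-1],[-0.001,-0.001,0.012,0,0,0,-1],[-0.001,-0.001,0.013,0,0,0,-1],[-0.001,-0.001,0.013,0,0,0,-1]]';python3 chk.py
```

```text
clock: 18.98
tool_pos: [0.5834, -0.2428, 0.0943]
orientation: [151.5, 15.4, 116.3]
force: [-8.2, 1.2, 11.7]
opening: 0.0188
rotvec left [0.002  0.001  0.0005] [  -9.0371    9.8901  -32.8234  -17.8863  -16.2435 -124.8769]
axis pt in tool [ 0.0031  0.0009 -0.0135] moment tool [ 0.9676  1.4029 -0.028 ] F tool [  1.3836  -0.0013 -14.2596] 0.018779635105165938
```

```bash
python3 -m pendant '[[0,0,-0.0005,0,0,0,-0.5],[0,0,-0.0005,0,0,0,0.2],[0,0,-0.0005,0,0,0,0.4],[0,0,-0.0005,0,0,0,0.4],[0,0,-0.02,0,0,0,0.5],[0,0,-0.06,0,0,0,1],[0,0,-0.11,0,0,0,1],[0,0,-0.15,0,0,0,1],[0,0,-0.15,0,0,0,1],[0,0,-0.15,0,0,0,1]]'
python3 - <<'E'
from look import *
import pickle
o=ctrl.get_obs();print(o['tool_pos'],o['force']);s=save('wrist','w9.png');pickle.dump((s,o),open('w9.pkl','wb'))
crop(s['image'],225,90,405,240,4,'w9c.png')
s=save('scene','s9.png');crop(s['image'],195,80,345,230,4,'s9c.png')
E
```

```text
clock: 20.23
tool_pos: [0.5037, -0.2429, 0.2202]
orientation: [151.5, 15.4, 116.3]
force: [-0.4, -0.1, -0.5]
opening: 0.088
[ 0.5037 -0.2429  0.2202] [-0.4436 -0.0648 -0.484 ]
```

View pics/w9c.png

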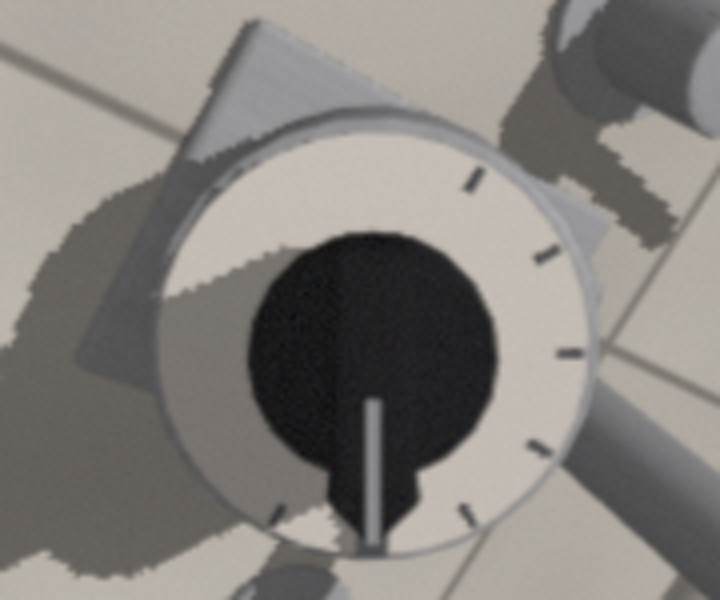

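View pics/s9c.png

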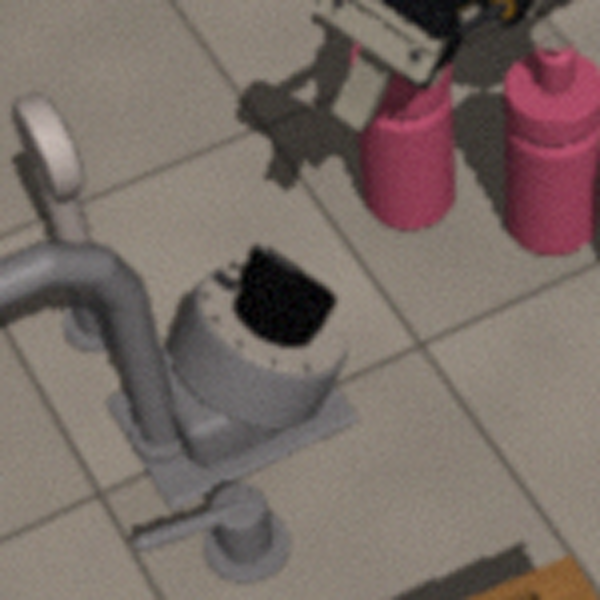

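```bash
python3 - <<'E'
from look import *
import pickle
k=np.load('knob.npz');g=k['g']
for fn,off,th,name in [('w9.pkl',(225,90),60,'now'),('w4.pkl',(0,0),-60,'before')]:
    s,o=pickle.load(open(fn,'rb'))
    B=k['B']@R.from_euler('z',th+60,degrees=True).as_matrix()
    n=-B[:,0];a=-B[:,2];l=B[:,1]
    kk=4 if name=='now' else 1
    P=lambda X:(proj(s,X,o)-off)*kk
    for pull in (0,.013):
        c=g+pull*a
        sk=c-.023*a
        print(name,pull,'skirt L/R',P(sk+.031*l),P(sk-.031*l),'skirt back',P(sk-.031*n),'nosetip',P(c+.009*a+.037*n),'tailtop',P(c+.009*a-.032*n),'barw',P(c+.009*a+.025*n+.01*l),P(c+.009*a+.025*n-.01*l))
    d=g-.034*a;print('dial L/R',P(d+.058*l),P(d-.058*l),'markfoot',P(d+.044*n))
E
```

```text
now 0 skirt L/R [498.9819 356.5427] [243.4144 356.7141] skirt back [371.2676 228.3376] nosetip [371.7212 546.0356] tailtop [371.8646 243.8738] barw [415.9775 496.1724] [327.5064 496.2503]
now 0.013 skirt L/R [504.0135 368.9005] [238.8192 369.0833] skirt back [371.4956 236.0797] nosetip [371.9753 566.782 ] tailtop [372.1425 253.106 ] barw [418.0283 515.132 ] [325.971  515.2157]
dial L/R [602.9225 346.695 ] [139.0133 346.9994] markfoot [370.9963 513.1996]
before 0 skirt L/R [347.5924 177.9947] [287.0055 178.0153] skirt back [317.3029 147.5982] nosetip [317.3529 222.6707] tailtop [317.3583 151.2529] barw [327.8023 210.8512] [306.9046 210.8606]
before 0.013 skirt L/R [348.6934 180.8592] [285.9455 180.8811] skirt back [317.3242 149.4258] nosetip [317.3768 227.3991] tailtop [317.3839 153.4106] barw [328.2259 215.178 ] [306.5292 215.188 ]
dial L/R [372.3488 175.7121] [262.2023 175.7487] markfoot [317.2849 215.3487]
```

```bash
python3 - <<'E'
from look import *
import pickle
s,o=pickle.load(open('w4.pkl','rb'));crop(s['image'],225,90,405,240,4,'w4c.png')
E
```

```text
(no output)
```

View pics/w4c.png

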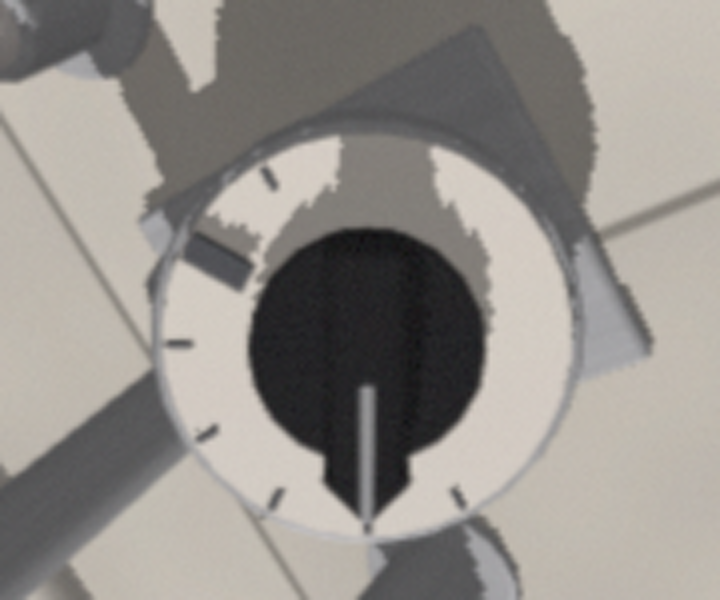

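```bash
python3 - <<'E'
from look import *
import pickle
d=pickle.load(open('s0.pkl','rb'))
s=save('top','t10.png')
df=cv2.absdiff(s['image'],d['top']['image'])[:,:,:]
hs=lambda im:cv2.cvtColor(im,cv2.COLOR_BGR2HSV)
for n,lo,hi in [('blue',(105,120,40),(125,255,255)),('green',(45,100,40),(85,255,255))]:
    for im in (d['top']['image'],s['image']):
        m=cv2.inRange(hs(im),lo,hi);m[:,:140]=0;m[:,310:]=0
        M=cv2.moments(m,True);print(n,M['m10']/M['m00'],M['m01']/M['m00'],M['m00'])
crop(s['image'],140,85,310,210,4,'t10c.png')
# jar: lid-top centre -> crate frame
E
```

```text
blue 259.090395480226 138.1581920903955 2832.0
blue 259.07168079096044 138.19314971751413 2832.0
green 273.4088397790055 186.4696132596685 181.0
green 273.4457142857143 186.46285714285713 175.0
```

View pics/t10c.png

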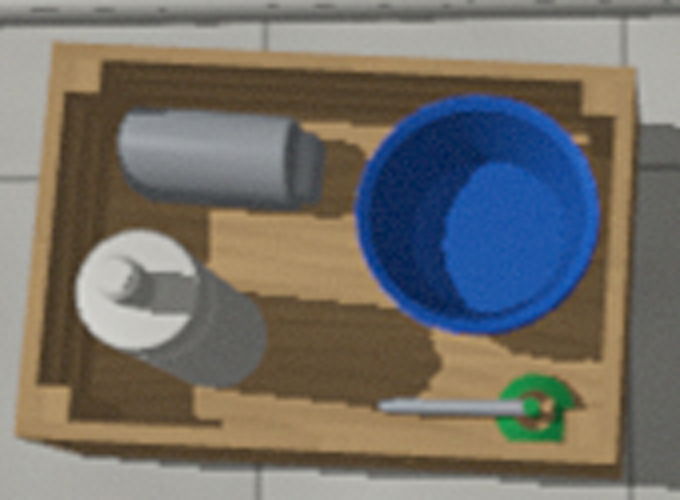

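Jar is upright in the crate (lid at crop 138,290), the bowls and stopper have not moved, and the cover looks unchanged.

```bash
python3 -c "
from plant import ctrl
print(ctrl.close_job())"
```

```text
the job is handed in; nothing more can be done
None
```

I put the jar back in the crate and set the knob to the long mark, then handed the job in at about 20 s on the clock. The hand-in gave no verdict.

- **Jar:** I lifted it by its lid knob and lowered it onto the crate floor until I felt light contact of about 7 N. It stands upright at about x = −0.045 m, y = +0.10 m in the crate frame. In the last top view the bowls and stopper are within 0.1 pixel of where they started. The spout cover looks unchanged by eye; I did not measure it.
- **Knob:** It started at −60°. I pulled it out about 12 mm, turned it 120° clockwise, and pushed it home until it pushed back with about 14 N. In the final wrist view the nose covers the long mark. Its tip is at row 545 of the enlarged view, where 546 is expected with the knob home and 567 with it out.
- **Disagreement:** At the end of the turn there was a sideways force of about 11–13 N. I put it down to the tool being about 1 mm off the knob's axis, though I did not confirm that. Shifting the tool by 1–2 mm reduced it before I pushed the knob in. My geometric estimate of the clearance to the pink look-alike showed no contact, and it was still standing in the later view.
- **At hand-in:** The gripper was open and about 13 cm clear of the knob, with force readings near zero.

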